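# Shut one hob tap, refit the other's knob and hold it pressed

### The job

On the two-burner hob one tap was left partly open and the other has lost its knob: first turn the fitted knob until its nose points at the zero mark on its plate. Then pick up the loose knob, turn its D-shaped socket to match the flat of the bare spindle, push it fully on and keep pressing so that the spindle is pushed well in against its spring. Finish while still holding the knob pressed in, with the first tap left at zero and the jar, can and wooden diffuser left where they stand.

Things in the scene. Friction and masses are not known exactly. Their poses are not given: they have to be found in the camera images.
- hob: Steel two-burner gas hob, 290 deep (x) x 420 wide (y) x 75 mm high, fixed. Origin: centre of underside; x points from its front (robot side) to the back. On its top at x -95, y +85 and -85 mm lie two aluminium plates (72 mm dia, 2 mm thick): one has the fitted knob, the other the bare spindle; which side varies. Pan supports from x = -15 mm back rise to 99 mm above the counter.
- tap_grip (a point): On the fitted knob's vertical axis, at mid-height of its bar grip, 28 mm above the hob's top. Black knob: 46 mm dia disc carrying a bar 14 mm wide, 20 mm high (10 mm below to 10 mm above this point). Site x points along the bar to its pointed nose (white line) and turns with it; the bar runs from x -22 to 27 mm, flat parallel sides to x 20; z up.
- tap_knob (a joint): Fitted knob's angle (rad): 0 when the nose points at the zero mark, a black dash on its plate on the side toward the hob's back (hob +x); positive is counter-clockwise from above. Starts at 0.5 to 1.3, turns from -0.7 to 1.7 with no stop or click at zero, stays where left; friction 0.06 N m.
- knob: Loose black knob, 60 g, standing on the counter. Origin: centre of underside. 46 mm dia skirt and disc to z 17 mm; above it a bar grip, y -7 to 7, z 17 to 37, x -22 to 27 mm: pointed nose at +x with white line, flat parallel sides to x 20. D socket below, 14 mm deep: radius 8, flat wall 4 mm from the axis on the nose side, so the nose points where the spindle's flat faces when it fits.
- knob_seat (a point): Ceiling of the loose knob's socket, on its axis, 14 mm above its underside; rests on the spindle's tip when the knob is fully on. Axes as knob.
- pin_tip (a point): Centre of the bare steel spindle's top, 26 mm above the hob's top (101 mm above the counter) when free. D section: radius 7 mm, flat 3 mm from the axis, so 1 mm clearance in the socket; top 2 mm tapered by 1.5 mm. Site x points out of the flat (within 0.5 rad of hob x), toward the black dash on its plate; z up. It only sinks, never turns. Collar at its foot: radius 12, to 4 mm above the hob's top.
- valve_pin (a joint): How far the spindle is pressed in (m): 0 free, 0.007 at its stop. The spring pushes back with 3 N at the start of the travel and 10 N at the stop.
- jar: Bystander: glass jar, 76 mm diameter, 130 mm high, to the right of the hob. Origin: centre of its underside.
- can: Bystander: food can, 74 mm diameter, 110 mm high, to the left, beyond the loose knob. Origin: centre of its underside.
- diffuser: Bystander: gourd-shaped wooden diffuser, 110 mm diameter, 100 mm high, to the left, beyond the loose knob. Origin: centre of its underside.

How it is judged (in metres and radians):
On the way, in this order (a step that is already met when the one before it is completed fails the run):
1. the fitted knob is turned to zero and rests there (value of joint tap_knob between -0.12 and 0.12 rad and velocity of joint tap_knob between -0.05 and 0.05 rad/s), for 0.3 s.
2. the loose knob is fully on the spindle (horizontal distance between knob_seat and pin_tip below 0.003 m and z of knob_seat in the frame of pin_tip between -0.003 and 0.003 m and angle between the x axis of knob and the x axis of pin_tip, either way round below 0.25 rad and angle between knob's own z axis and vertical below 0.12 rad), for 0.2 s.
At the end, for the whole second after the job is handed in: Fitted knob within 0.14 rad of zero; loose knob upright (0.12 rad), fully on the spindle (seat within 3 mm of the tip in height and sideways, nose within 0.25 rad of the flat), touched by the fingers (over 1.5 N) and pressing the spindle in by over 3 mm (all of step 2 and value of joint tap_knob between -0.14 and 0.14 rad and value of joint valve_pin above 0.003 m and contact force between the fingers and knob above 1.5 N); the arm keeps its last pose, push and grip.
It fails at once if the jar is pushed away by more than 25 mm or tipped (distance of jar from where it was at the start of the episode above 0.025 m or angle between jar's own z axis and vertical above 0.4 rad).
It fails at once if the can is pushed away by more than 25 mm or tipped (distance of can from where it was at the start of the episode above 0.025 m or angle between can's own z axis and vertical above 0.4 rad).
It fails at once if the diffuser is pushed away by more than 25 mm or tipped (distance of diffuser from where it was at the start of the episode above 0.025 m or angle between diffuser's own z axis and vertical above 0.4 rad).
It also fails if it takes over 56 s, if anything falls off the work surface, if the arm or the gripper's body presses on something with over 40 N, if the wrist force passes 120 N, or if a joint passes its speed limit or range.

### The arm

A 6-joint arm with a two-finger parallel gripper is mounted at the origin on the work surface. World frame = base frame: x ahead of the robot, y to its left, z up, the work surface at z = 0. Lengths are in m, angles in degrees, forces in N, time in s.
With the tool pointing down it reaches from about 0.35 to 0.925 m from the base axis. Payload 6.4 kg.
Tool frame: the origin (TCP) lies midway between the tips of the shut fingers; the grasp point (between the pads) lies robot.grasp_offset behind it (robot.grasp_offset is the distance from the TCP to the grasp point, in m); z points along the fingers, y is the line along which they close (so a half turn about z gives the same grasp; the last joint's range is limited). The gripper opens to 94 mm and grips with 3 to 60 N. Pads are 16 mm wide; open, the fingers measure 119 mm over their backs; the gripper's body (75 mm by 177 mm) begins 78 mm behind the grasp point.
Start: joints at [56.66, 14.043, 89.255, -0, 76.702, -9.975], TCP at [0.258, 0.597, 0.205] pointing down, gripper open.
Joint ranges: [-179.41, 179.41], [-58.25, 129.5], [7.25, 145.43], [-54.29, 234.29], [11.92, 165.04], [-157.13, 157.13]. Speed limits (degrees/s): [147.25, 147.25, 180, 180, 180, 180].

### API

Orientations are given as a 3x3 rotation matrix whose columns are the frame's x, y, z axes.
In Python, from bench import robot gives the robot as it stands.
- The arm moves only by the tool creep_tool, called after "Emit:" by a JSON object that holds its "op" and its "data". Schema: {"type":"object","properties":{"plan":{"type":"string"},"grip_force":{"type":"number"},"only":{"type":"string"},"quiet":{"type":"boolean"},"lines":{"type":"string"}},"required":["plan"],"additionalProperties":false}. plan is a string of 1 to 8 rows, parted by a bar, with the numbers parted by commas; each row has 7 numbers: the finger opening in m, then dx, dy, dz in a scale on which 1.0 is 800 mm, then a rotation vector rx, ry, rz in parts of the range, where 1.0 means 4 rad; each row is the pose to reach, as a shift and turn from the pose commanded when the call began, along the tool's axes at that moment; what a row does not reach only later rows make up. A row lasts 1/8 s, in which the tool goes at most 0.0625 m and 10.7 degrees, less where a joint would pass 70% of its speed; a pose out of reach is approached as far as the arm can. The fingers move at their own pace and stop on an object; grip_force is the grip in N (left out, the last holds). Time passes only in rows, so rows that do not move let the fingers close. The tool returns the time, the measured TCP pose, the force, the opening and the grip force at its end. only (a regular expression) keeps the lines of the reply that match it, lines (a string "A,B") keeps lines A to B, and quiet returns only ok. Input that does not fit is refused with a message, and nothing moves.
- robot.observe(): the state, without advancing time (a new reading comes with each control period).
- robot.get_image(name): name is "scene" or "top" or "wrist"; returns a dict with "frame" (384x512x3 uint8, red, green, blue), "fx", "fy", "cx", "cy" (pixels), "cam_to_world" (4x4, takes a point from camera to world coordinates); the wrist camera has in their place "hand_eye" (4x4, takes a point from camera to tool coordinates, whose origin is the TCP and whose axes are the flange's). Camera axes: x right, y down, z forward; pixel columns grow to the right and rows downward; lengths in m; the calibration is good to about 2 mm. A picture is of the moment at which its call begins: read the wrist's pose just before it. There is no depth.
- robot.finish_job(): hands the job in; it is judged then, once.
The state is a dict: "t": time; "joint_pos": joint angles; "joint_vel": joint speeds; "tau": joint torques, N m; "position": TCP position; "tool_rot": TCP orientation; "contact_force": force on the tool from outside, world axes, zero at the start; "wrist_torque": the same for the moment, N m; "gripper_width": finger opening in m; "grip_force": force on a finger pad.
Only numpy, scipy, OpenCV 4.12 (cv2) and the standard library are available. Lean on these libraries where they do the work, as an engineer would, in place of code of your own. Each camera call takes 0.05 s, during which the arm holds its last target. There are 200 camera calls.

## Working session

There is one attempt and no reset: what is moved stays moved. The work goes in short steps, Python scripts to look and compute and a tool call to move; the robot and the scene stay as the last step left them, time stands still between calls to the robot, and variables do not carry over. Pictures are saved under pics/ and viewed, at most 10 in all, crops included, and the job is handed in when it is done.

```bash
ls; mkdir -p pics
```

Create h.py:
```python
import numpy as np,cv2
from bench import robot
def grab(n,f):
    s=robot.observe(); d=robot.get_image(n)
    if n=="wrist":
        T=np.eye(4);T[:3,:3]=s["tool_rot"];T[:3,3]=s["position"];d["M"]=T@np.array(d["hand_eye"])
    else: d["M"]=np.array(d["cam_to_world"])
    np.savez("pics/"+f+".npz",frame=d["frame"],M=d["M"],k=[d["fx"],d["fy"],d["cx"],d["cy"]])
    cv2.imwrite("pics/"+f+".png",d["frame"][...,::-1])
def pix(f,u,v,z):
    d=np.load("pics/"+f+".npz");k=d["k"];M=d["M"]
    r=M[:3,:3]@[(u-k[2])/k[0],(v-k[3])/k[1],1];return M[:3,3]+r*(z-M[2,3])/r[2]
def proj(f,p):
    d=np.load("pics/"+f+".npz");k=d["k"];c=np.linalg.inv(d["M"])@[*p,1];return [k[0]*c[0]/c[2]+k[2],k[1]*c[1]/c[2]+k[3]]
def crop(f,u0,v0,u1,v1,s,o):
    cv2.imwrite("pics/"+o+".png",cv2.resize(cv2.imread("pics/"+f+".png")[v0:v1,u0:u1],None,fx=s,fy=s,interpolation=cv2.INTER_CUBIC))
```

```bash
python3 -c "
from h import *
grab('top','top1');grab('scene','sc1');grab('wrist','wr1')
for f in('top1','sc1','wr1'):print(np.load('pics/'+f+'.npz')['M'].round(3),np.load('pics/'+f+'.npz')['k'])
s=robot.observe();print(s['tool_rot'],robot.grasp_offset,s['t'])
a=cv2.imread('pics/top1.png');b=cv2.imread('pics/wr1.png')
cv2.imwrite('pics/a.png',cv2.resize(a,(800,600)))
"
```

```text
bench.py
pics
[[-0.147 -0.967  0.209  0.412]
 [-0.989  0.145 -0.026 -0.046]
 [-0.005 -0.21  -0.978  1.081]
 [ 0.     0.     0.     1.   ]] [394.07722682 394.07722682 256.69764532 192.23293916]
[[ 0.884  0.289 -0.368  1.137]
 [ 0.468 -0.535  0.704 -1.056]
 [ 0.006 -0.794 -0.608  0.939]
 [ 0.     0.     0.     1.   ]] [456.55757556 456.55757556 254.07153082 191.86316342]
[[ 0.397  0.889  0.226  0.192]
 [ 0.918 -0.385 -0.1    0.625]
 [-0.002  0.247 -0.969  0.384]
 [ 0.     0.     0.     1.   ]] [277.75730641 277.75730641 254.3789012  193.56597206]
[[-9.17981557e-01  3.96622218e-01 -8.22964699e-04]
 [ 3.96622982e-01  9.17980770e-01 -1.23178353e-03]
 [ 2.66913052e-04 -1.45716128e-03 -9.99998903e-01]] 0.0188 0.15
```

View pics/a.png

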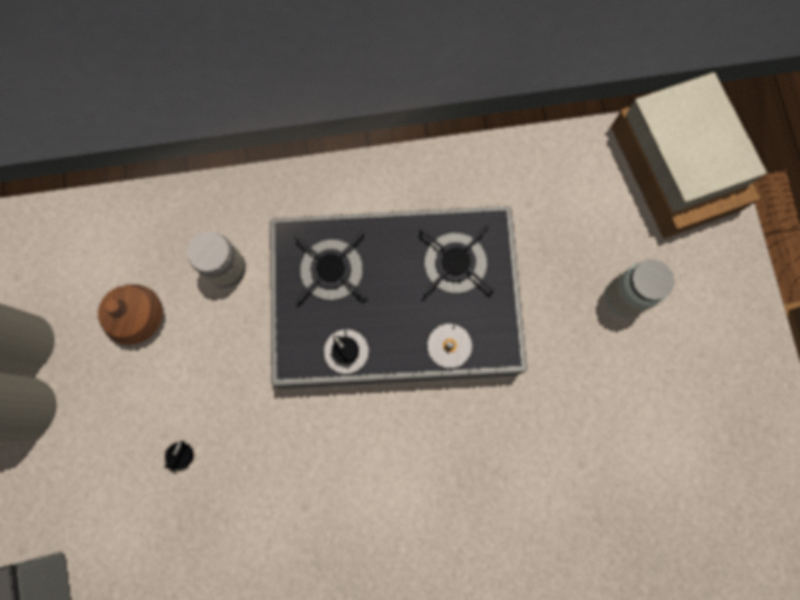

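The top view shows the fitted knob at about (345,350), the bare spindle at (449,346), and the loose knob at (178,456), all in the enlarged picture. Next I'll zoom in.

```bash
python3 -c "
from h import *
crop('top1',200,200,310,250,7,'b1');crop('top1',95,270,135,310,7,'b2')
a=cv2.imread('pics/b1.png');b=cv2.imread('pics/b2.png');o=np.zeros((640,770,3),np.uint8);o[:350]=a;o[350:630,:280]=b
w=cv2.imread('pics/wr1.png');o[350:630,300:673]=cv2.resize(w,(373,280));cv2.imwrite('pics/b.png',o[:600])
for n,p,z in(('tl',(275/1.5625,219/1.5625),.075),('tr',(511/1.5625,209/1.5625),.075),('br',(523/1.5625,370/1.5625),.075),('bl',(275/1.5625,382/1.5625),.075)):print(n,pix('top1',*p,z).round(4))
"
```

```text
tl [0.8009 0.1212 0.075 ]
tr [ 0.7582 -0.2835  0.075 ]
br [ 0.4827 -0.2517  0.075 ]
bl [0.5231 0.1504 0.075 ]
```

View pics/b.png

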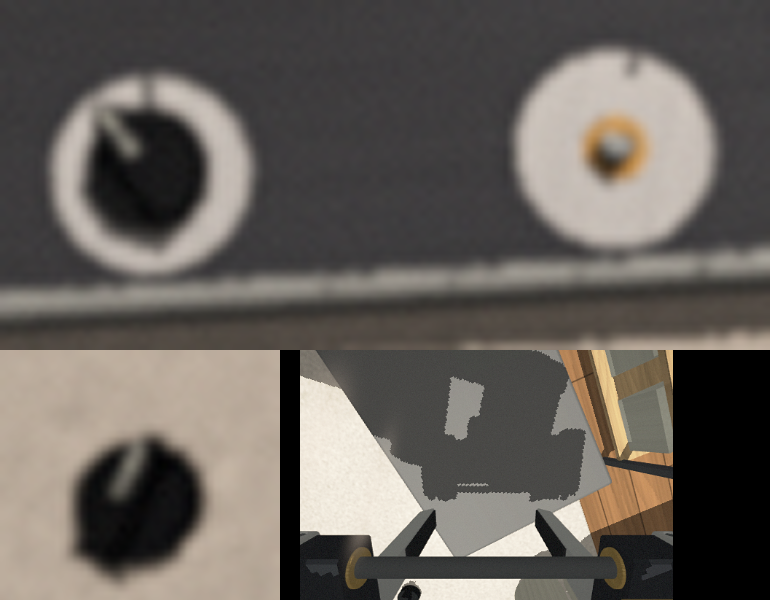

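```bash
python3 -c "
from h import *
A=lambda u,v,z:pix('top1',200+u/7,200+v/7,z)
B=lambda u,v,z:pix('top1',95+u/7,270+v/7,z)
L=A(151.5,173.5,.077);R=A(615.5,147,.077);print('L',L,'R',R)
d=L-R;hy=np.degrees(np.arctan2(-d[0],d[1]));print('hob yaw',hy,np.linalg.norm(d))
ang=lambda d:np.degrees(np.arctan2(d[1],d[0]))
print('zero dash',ang(A(148,90,.077)-L),'flat dash',ang(A(632,62,.077)-R))
n=A(100,110,.113)-A(137,157,.113);print('nose',ang(n),A(100,110,.113)-L)
print('nose from centre',ang(A(100,110,.113)-L))
n=B(140,93,.037)-B(118,150,.037);print('loose nose',ang(n),B(140,93,.037),B(118,150,.037),'c',B(139,152,.017))
print('spindle tip',A(617,143,.101))
print(proj('wr1',robot.observe()['position']))
"
```

```text
L [0.55553059 0.02899029 0.077     ] R [ 0.54006334 -0.14042039  0.077     ]
hob yaw -5.216660688906094 0.17011529920351823
zero dash -5.00359671389915 flat dash -20.288426855424202
nose 30.26917982183859 [0.0199949  0.01246486 0.036     ]
nose from centre 31.93950191026459
loose nose -26.261788359583733 [0.45125818 0.32437732 0.037     ] [0.4320152  0.33387183 0.037     ] c [0.43051021 0.33340171 0.017     ]
spindle tip [ 0.53834498 -0.13892793  0.101     ]
[np.float64(254.19883843545998), np.float64(230.346916054498)]
```

Careful with the scale: shifts go in shares of 800 mm and turns go in shares of 4 rad. That gives: -0.263 m / 0.8 = -0.3288, -0.174 m / 0.8 = -0.2175.

Emit:
{"op": "creep_tool", "data": {"plan": "0.094,-0.3288,-0.2175,0,0,0,0 | 0.094,-0.3288,-0.2175,0,0,0,0 | 0.094,-0.3288,-0.2175,0,0,0,0 | 0.094,-0.3288,-0.2175,0,0,0,0 | 0.094,-0.3288,-0.2175,0,0,0,0 | 0.094,-0.3288,-0.2175,0,0,0,0 | 0.094,-0.3288,-0.2175,0,0,0,0", "grip_force": 30}}

```text
t: 1.02
position: [0.43, 0.3328, 0.2053]
tool_rot: [[-0.918, 0.397, -0.001], [0.397, 0.918, 0.0], [0.001, -0.0, -1.0]]
contact_force: [0.0, -0.3, 0.1]
gripper_width: 0.0941
grip_force: 0.0
```

```bash
python3 -c "
from h import *
grab('wrist','wr2');print(proj('wr2',[.4305,.333,.017]))
cv2.imwrite('pics/c.png',cv2.resize(cv2.imread('pics/wr2.png')[110:390,120:400],None,fx=2.1,fy=2.1))"
```

```text
[np.float64(254.5803627674983), np.float64(178.21120805196023)]
```

View pics/c.png

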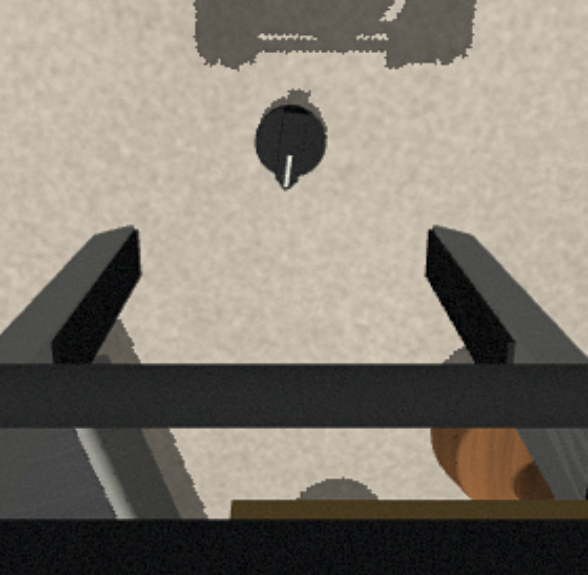

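The wrist view shows the loose knob's disc centred at (291,140) in the crop. Its white line runs from (290,155) to the nose at (286,188).

```bash
python3 -c "
from h import *
P=lambda u,v,z:pix('wr2',120+u/2.1,110+v/2.1,z)
ang=lambda d:np.degrees(np.arctan2(d[1],d[0]))
c=P(291,140,.015);print(c,P(286,189,.037),ang(P(286,187,.037)-P(290,155,.037)),ang(P(286,189,.037)-c),np.linalg.norm(P(286,189,.037)-c))
s=robot.observe();print(np.load('pics/wr2.npz')['M'][:3,3]);R=s['tool_rot']
d=np.array([.5555,.029,.205])-s['position'];print(R.T@d,np.linalg.norm(d),ang(R[:,0]),s['t'])
"
```

```text
[0.43105783 0.33864647 0.015     ] [0.45418106 0.32501132 0.037     ] -30.229973777049786 -30.526708419792293 0.034707366903177134
[0.36417117 0.36167155 0.38499087]
[-2.36116164e-01 -2.29716546e-01  1.60898509e-04] 0.32942458991490986 156.68508971054655 1.075
```

Scaled: -0.236 m / 0.8 = -0.295, -0.23 m / 0.8 = -0.2875, -54 degrees / 229.1831 = -0.2356.

Emit:
{"op": "creep_tool", "data": {"plan": "0.05,-0.295,-0.2875,0,0,0,-0.2356 | 0.05,-0.295,-0.2875,0,0,0,-0.2356 | 0.05,-0.295,-0.2875,0,0,0,-0.2356 | 0.05,-0.295,-0.2875,0,0,0,-0.2356 | 0.05,-0.295,-0.2875,0,0,0,-0.2356 | 0.05,-0.295,-0.2875,0,0,0,-0.2356 | 0.05,-0.295,-0.2875,0,0,0,-0.2356 | 0.05,-0.295,-0.2875,0,0,0,-0.2356"}}

```text
t: 2.08
position: [0.5553, 0.0297, 0.2051]
tool_rot: [[-0.86, -0.511, -0.001], [-0.511, 0.86, 0.001], [0.0, 0.001, -1.0]]
contact_force: [0.3, 0.5, 0.6]
gripper_width: 0.0496
grip_force: 0.0
```

```bash
python3 -c "
from h import *
grab('wrist','wr3')
cv2.imwrite('pics/d.png',cv2.resize(cv2.imread('pics/wr3.png')[110:350,120:400],None,fx=2.5,fy=2.5))"
```

```text
(no output)
```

View pics/d.png

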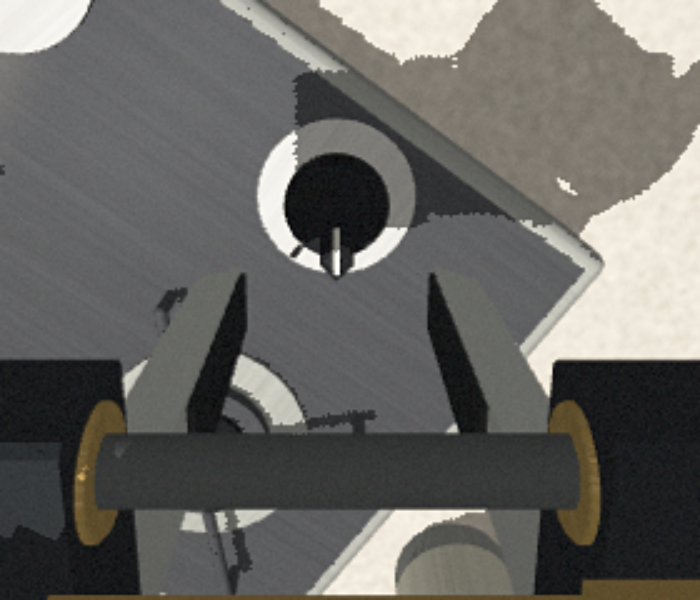

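The fitted knob's disc is centred at (336.5,203) in the crop, with its nose at (336,277). The plate centre is (336.5,196) and the zero dash is at (299,248).

```bash
python3 -c "
from h import *
P=lambda u,v,z:pix('wr3',120+u/2.5,110+v/2.5,z)
ang=lambda d:np.degrees(np.arctan2(d[1],d[0]))
c=P(336.5,203,.092);p=P(336.5,196,.077);n=P(336,277,.113);print(c,p,n,np.linalg.norm((n-c)[:2]))
print('nose',ang(n-c),ang(P(336,277,.113)-P(336,230,.113)),'dash',ang(P(299,248,.077)-p))
s=robot.observe();R=s['tool_rot']
d=np.array([*c[:2],.0965])-s['position'];print(R.T@d,ang(R[:,0]))
"
```

```text
[0.55521202 0.03052688 0.092     ] [0.55554212 0.03075451 0.077     ] [0.57805219 0.04378776 0.113     ] 0.026410684943056276
nose 30.139230764106614 30.661632842746045 dash -4.412715633317898
[-0.00033903  0.00043232  0.10874385] -149.24589009206662
```

Scaled: 0.1085 m / 0.8 = 0.1356, 0.09 m / 0.8 = 0.1125.

Emit:
{"op": "creep_tool", "data": {"plan": "0.05,0,0,0.075,0,0,0 | 0.05,0,0,0.1125,0,0,0 | 0.05,0,0,0.1356,0,0,0 | 0.05,0,0,0.1356,0,0,0 | 0.0,0,0,0.1356,0,0,0 | 0.0,0,0,0.1356,0,0,0 | 0.0,0,0,0.1356,0,0,0", "grip_force": 30}}

```text
t: 3.0
position: [0.5563, 0.0278, 0.098]
tool_rot: [[-0.86, -0.509, 0.002], [-0.509, 0.86, -0.0], [-0.001, -0.001, -1.0]]
contact_force: [-0.0, -0.8, -0.1]
gripper_width: 0.0235
grip_force: 0.0
```

Emit:
{"op": "creep_tool", "data": {"plan": "0.0,0,0,0,0,0,0 | 0.0,0,0,0,0,0,0.0393 | 0,0,0,0,0,0,0.0785 | 0,0,0,0,0,0,0.1178 | 0,0,0,0,0,0,0.1549 | 0,0,0,0,0,0,0.1549 | 0,0,0,0,0,0,0.1549"}}

```text
t: 3.88
position: [0.555, 0.0301, 0.0976]
tool_rot: [[-0.996, 0.085, -0.002], [0.085, 0.996, 0.005], [0.002, 0.004, -1.0]]
contact_force: [-3.1, 7.7, 4.6]
gripper_width: 0.0138
grip_force: 30.0
```

Scaled: -0.108 m / 0.8 = -0.135, -0.06 m / 0.8 = -0.075.

Emit:
{"op": "creep_tool", "data": {"plan": "0.05,0,0,0,0,0,0 | 0.05,0,0,0,0,0,0 | 0.05,0,0,0,0,0,0 | 0.05,0,0,-0.075,0,0,0 | 0.05,0,0,-0.135,0,0,0 | 0.05,0,0,-0.135,0,0,0"}}

```text
t: 4.62
position: [0.5585, 0.0273, 0.21]
tool_rot: [[-0.996, 0.085, 0.009], [0.085, 0.996, -0.002], [-0.009, -0.001, -1.0]]
contact_force: [0.2, -0.5, -0.1]
gripper_width: 0.0498
grip_force: 0.0
```

```bash
python3 -c "
from h import *
grab('wrist','wr4')
cv2.imwrite('pics/e.png',cv2.resize(cv2.imread('pics/wr4.png')[110:310,180:330],None,fx=3,fy=3,interpolation=cv2.INTER_CUBIC))"
```

```text
(no output)
```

View pics/e.png

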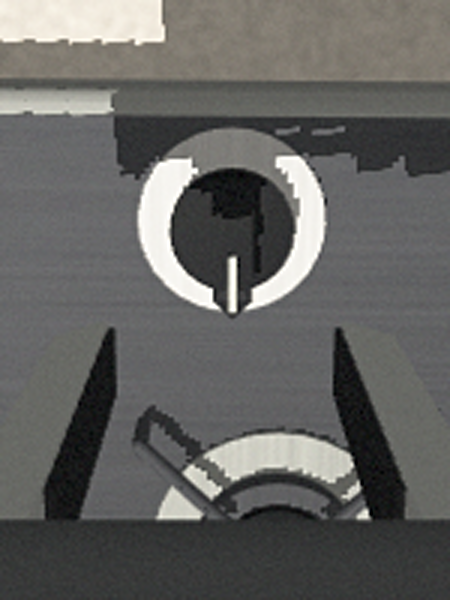

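The knob points straight at the zero mark: its nose at (232,317) covers the dash and the hob edge runs perpendicular to it. Next I'll look at the spindle.

Scaled: -0.17 m / 0.8 = -0.2125, 0.002 m / 0.8 = 0.0025, 15 degrees / 229.1831 = 0.0654.

Emit:
{"op": "creep_tool", "data": {"plan": "0.05,0.0025,-0.2125,0,0,0,0.0654 | 0.05,0.0025,-0.2125,0,0,0,0.0654 | 0.05,0.0025,-0.2125,0,0,0,0.0654 | 0.05,0.0025,-0.2125,0,0,0,0.0654 | 0.05,0.0025,-0.2125,0,0,0,0.0654"}}

```text
t: 5.3
position: [0.5385, -0.1406, 0.2034]
tool_rot: [[-0.94, 0.34, -0.002], [0.34, 0.94, 0.002], [0.003, 0.001, -1.0]]
contact_force: [-0.2, -0.6, 0.1]
gripper_width: 0.0501
grip_force: 0.0
```

```bash
python3 -c "
from h import *
grab('wrist','wr5');s=robot.observe();print(s['position'],s['joint_vel'])
grab('wrist','wr5b');print(robot.observe()['position'])
cv2.imwrite('pics/f.png',cv2.resize(cv2.imread('pics/wr5b.png')[130:240,190:320],None,fx=5,fy=5,interpolation=cv2.INTER_CUBIC))"
```

```text
[ 0.53876766 -0.14012138  0.20375999] [ 0.81330471 -0.47518608 -0.3574427  -0.11826522  0.0248685  -0.07960225]
[ 0.53896954 -0.13993898  0.2040731 ]
```

View pics/f.png

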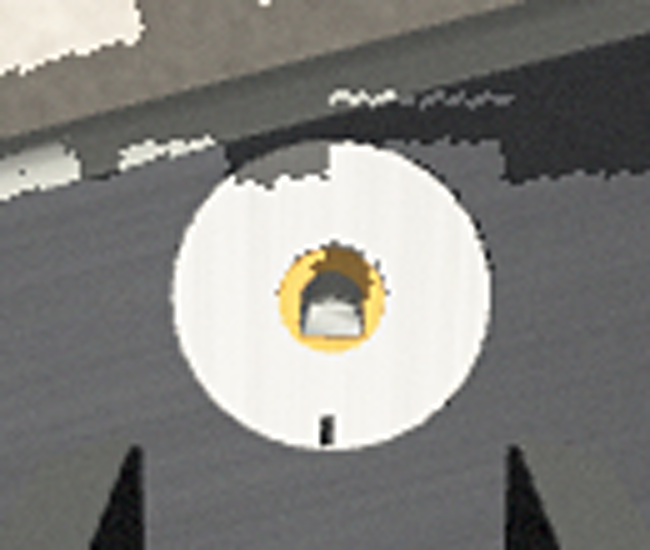

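The plate is centred at (331.5,296) with its dash at (327,431), and the spindle tip sits near column 332 with its flat edge toward the dash.

```bash
python3 -c "
from h import *
P=lambda u,v,z:pix('wr5b',190+u/5,130+v/5,z)
ang=lambda d:np.degrees(np.arctan2(d[1],d[0]))
p=P(331.5,296,.077);print('plate',p,'dash',ang(P(327,431,.077)-p),'collar',P(331.5,299,.079))
f=P(332.5,336,.099);print('flat edge mid',f, 'centre from it',f[:2]-.003*np.array([np.cos(-.36),np.sin(-.36)]),ang(P(363,335,.099)-P(302,336,.099)))
s=robot.observe();R=s['tool_rot'];print(s['position'],ang(R[:,0]))
# view check pose above loose knob, nose -30 => x yaw 150
d=np.array([.431,.3386,.12])-s['position'];print(R.T@d)
"
```

```text
plate [ 0.54034927 -0.13814081  0.077     ] dash -21.62366187532576 collar [ 0.54055416 -0.1382288   0.079     ]
flat edge mid [ 0.5436834  -0.13927157  0.099     ] centre from it [ 0.54087571 -0.13821475] 71.10872121331003
[ 0.53896954 -0.13993898  0.2040731 ] 160.22060763859878
[0.26340555 0.41373806 0.08463805]
```

Scaled: 0.414 m / 0.8 = 0.5175, 0.263 m / 0.8 = 0.3288, 10 degrees / 229.1831 = 0.0436.

Emit:
{"op": "creep_tool", "data": {"plan": "0.06,0.3288,0.5175,0,0,0,0.0436 | 0.06,0.3288,0.5175,0,0,0,0.0436 | 0.06,0.3288,0.5175,0,0,0,0.0436 | 0.06,0.3288,0.5175,0,0,0,0.0436 | 0.06,0.3288,0.5175,0,0,0,0.0436 | 0.06,0.3288,0.5175,0,0,0,0.0436 | 0.06,0.3288,0.5175,0,0,0,0.0436 | 0.06,0.3288,0.5175,0,0,0,0.0436"}}

```text
t: 6.4
position: [0.4306, 0.3406, 0.2049]
tool_rot: [[-0.869, 0.495, 0.0], [0.495, 0.869, 0.0], [-0.0, 0.0, -1.0]]
contact_force: [0.1, 0.1, -0.8]
gripper_width: 0.06
grip_force: 0.0
```

Emit:
{"op": "creep_tool", "data": {"plan": "0.06,0,0,0,0,0,0 | 0.06,0,0,0,0,0,0"}}

```text
t: 6.65
position: [0.4318, 0.3378, 0.2047]
tool_rot: [[-0.868, 0.496, -0.0], [0.496, 0.868, -0.001], [0.0, -0.001, -1.0]]
contact_force: [-0.8, 0.1, -0.3]
gripper_width: 0.0599
grip_force: 0.0
```

```bash
python3 -c "
from h import *
s=robot.observe();R=s['tool_rot'];print(s['position'],np.degrees(np.arctan2(R[1,0],R[0,0])),R.T@(np.array([.431,.3386,.0205])-s['position']))
grab('wrist','wr6')
cv2.imwrite('pics/g.png',cv2.resize(cv2.imread('pics/wr6.png')[130:240,190:320],None,fx=5,fy=5,interpolation=cv2.INTER_CUBIC))
for p in([.431,.3386,.017],[.431+.027*.866,.3386-.0135,.037]):u=proj('wr6',p);print((u[0]-190)*5,(u[1]-130)*5)"
```

```text
[0.43182573 0.33783541 0.20467932] 150.23650146478536 [0.00108515 0.00036947 0.18417919]
323.1085971907787 235.71902842583995
322.7208383744201 352.5660590572727
```

View pics/g.png

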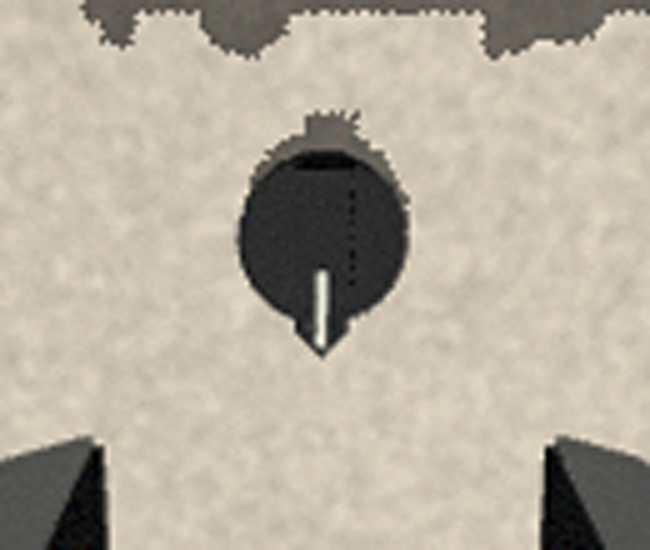

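The disc at (323,235) and nose at (322,356) match the predicted pixels, so I'll descend and grip.

Scaled: 0.184 m / 0.8 = 0.23, 0.001 m / 0.8 = 0.0013.

Emit:
{"op": "creep_tool", "data": {"plan": "0.06,0.0013,0,0.075,0,0,0 | 0.06,0.0013,0,0.15,0,0,0 | 0.06,0.0013,0,0.2063,0,0,0 | 0.06,0.0013,0,0.23,0,0,0 | 0.06,0.0013,0,0.23,0,0,0 | 0.0,0.0013,0,0.23,0,0,0 | 0.0,0.0013,0,0.23,0,0,0 | 0.0,0.0013,0,0.23,0,0,0", "grip_force": 40}}

```text
t: 7.7
position: [0.4325, 0.3384, 0.0222]
tool_rot: [[-0.867, 0.498, 0.002], [0.498, 0.867, 0.001], [-0.001, 0.002, -1.0]]
contact_force: [-0.5, 0.1, 0.2]
gripper_width: 0.0331
grip_force: 0.0
```

Emit:
{"op": "creep_tool", "data": {"plan": "0,0,0,0,0,0,0 | 0,0,0,0,0,0,0 | 0,0,0,0,0,0,0"}}

```text
t: 8.07
position: [0.4318, 0.338, 0.0211]
tool_rot: [[-0.867, 0.498, 0.0], [0.498, 0.867, 0.0], [-0.0, 0.0, -1.0]]
contact_force: [-0.7, -0.3, 1.2]
gripper_width: 0.0138
grip_force: 40.0
```

Emit:
{"op": "creep_tool", "data": {"plan": "0,0,0,-0.075,0,0,0 | 0,0,0,-0.15,0,0,0 | 0,0,0,-0.23,0,0,0 | 0,0,0,-0.23,0,0,0"}}

```text
t: 8.57
position: [0.4347, 0.3395, 0.2112]
tool_rot: [[-0.867, 0.498, 0.01], [0.498, 0.867, 0.005], [-0.006, 0.01, -1.0]]
contact_force: [0.0, -0.5, 0.2]
gripper_width: 0.0137
grip_force: 40.0
```

```bash
python3 -c "
from h import *
s=robot.observe();R=s['tool_rot'];print(s['position'],np.degrees(np.arctan2(R[1,0],R[0,0])),R.T@(np.array([.5405,-.1382,.205])-s['position']))
"
```

```text
[0.43471574 0.33952186 0.21119749] 150.13762892545873 [-0.32955877 -0.36168268  0.00485268]
```

Scaled: -0.3585 m / 0.8 = -0.4481, -0.3323 m / 0.8 = -0.4154, -9.4 degrees / 229.1831 = -0.041.

Emit:
{"op": "creep_tool", "data": {"plan": "0,-0.4154,-0.4481,0,0,0,-0.041 | 0,-0.4154,-0.4481,0,0,0,-0.041 | 0,-0.4154,-0.4481,0,0,0,-0.041 | 0,-0.4154,-0.4481,0,0,0,-0.041 | 0,-0.4154,-0.4481,0,0,0,-0.041 | 0,-0.4154,-0.4481,0,0,0,-0.041 | 0,-0.4154,-0.4481,0,0,0,-0.041 | 0,-0.4154,-0.4481,0,0,0,-0.041"}}

```text
t: 9.57
position: [0.5407, -0.1404, 0.2031]
tool_rot: [[-0.936, 0.351, -0.002], [0.351, 0.936, 0.001], [0.003, 0.0, -1.0]]
contact_force: [0.3, 1.0, -0.2]
gripper_width: 0.0135
grip_force: 40.0
```

Emit:
{"op": "creep_tool", "data": {"plan": "0,0,0,0,0,0,0 | 0,0,0,0.075,0,0,0 | 0,0,0,0.075,0,0,0 | 0,0,0,0.075,0,0,0 | 0,0,0,0.075,0,0,0"}}

```text
t: 10.2
position: [0.5427, -0.1385, 0.1474]
tool_rot: [[-0.937, 0.349, 0.003], [0.349, 0.937, -0.002], [-0.004, -0.0, -1.0]]
contact_force: [-0.2, 0.4, 0.0]
gripper_width: 0.0135
grip_force: 40.0
```

```bash
python3 -c "
from h import *
s=robot.observe();R=s['tool_rot'];print(s['position'],np.degrees(np.arctan2(R[1,0],R[0,0])),R.T@(np.array([.5414,-.1385,.124])-s['position']))
grab('wrist','wr7');grab('scene','sc7')
a=cv2.resize(cv2.imread('pics/wr7.png')[110:260,190:320],None,fx=3,fy=3,interpolation=cv2.INTER_CUBIC)
u=[int(x) for x in proj('sc7',[.54,-.138,.12])];b=cv2.resize(cv2.imread('pics/sc7.png')[u[1]-50:u[1]+50,u[0]-40:u[0]+40],None,fx=4.5,fy=4.5,interpolation=cv2.INTER_CUBIC)
print(u,a.shape,b.shape);cv2.imwrite('pics/i.png',np.hstack([a,b]))
"
```

```text
[ 0.54268676 -0.13847725  0.14737299] 159.5822790910949 [ 0.00128779 -0.00046218  0.02336837]
[219, 187] (450, 390, 3) (450, 360, 3)
```

View pics/i.png

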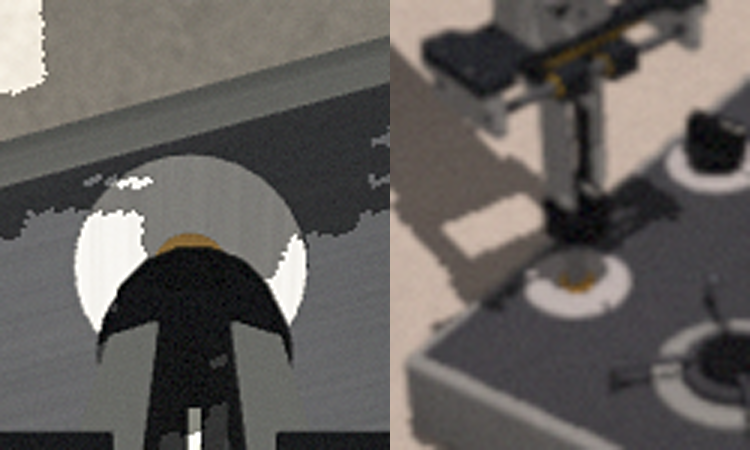

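Left: the held knob's rim tops out at (190,248), centred over the plate, whose top edge is at (190,155). Right: the knob sits above the bare spindle. I'll check the knob's offset in the hand by projection.

```bash
python3 -c "
from h import *
s=robot.observe();R=s['tool_rot'];print(s['position'])
d=np.load('pics/wr7.npz');H=np.array(robot.get_image('wrist')['hand_eye']);T=d['M']@np.linalg.inv(H)
for off in(0,.001,.002):
  for h in(.021,.004):
    E=[(T@[off+.023*np.cos(a),.023*np.sin(a),h,1])[:3] for a in np.linspace(-1.5,1.5,61)]
    q=np.array([proj('wr7',e) for e in E]);i=q[:,1].argmin();print(off,h,(q[i]-[190,110])*3)
P=lambda u,v,z:pix('wr7',190+u/3,110+v/3,z)
print('plate left/right/top',P(76,265,.077),P(308,265,.077),P(190,155,.077),(P(76,265,.077)+P(308,265,.077))/2,P(190,155,.077)-.036*R[:,0])
"
```

```text
[ 0.54241816 -0.1385922   0.14695621]
0 0.021 [192.24840784 242.0078488 ]
0 0.004 [192.13676085 259.67150449]
0.001 0.021 [192.24383844 238.08324606]
0.001 0.004 [192.13164955 255.42929665]
0.002 0.021 [192.23925808 234.14922993]
0.002 0.004 [192.12652493 251.17602941]
plate left/right/top [ 0.52688858 -0.17130681  0.077     ] [ 0.55210402 -0.10370248  0.077     ] [ 0.50713899 -0.12605245  0.077     ] [ 0.5394963  -0.13750465  0.077     ] [ 0.54087275 -0.13862302  0.07711895]
```

Scaled: 0.031 m / 0.8 = 0.0388, 0.001 m / 0.8 = 0.0013.

Emit:
{"op": "creep_tool", "data": {"plan": "0,0.0013,-0.0003,0.0125,0,0,0 | 0,0.0013,-0.0003,0.0275,0,0,0 | 0,0.0013,-0.0003,0.0313,0,0,0 | 0,0.0013,-0.0003,0.035,0,0,0 | 0,0.0013,-0.0003,0.0388,0,0,0 | 0,0.0013,-0.0003,0.0388,0,0,0 | 0,0.0013,-0.0003,0.0388,0,0,0", "grip_force": 60}}

```text
t: 11.22
position: [0.5404, -0.1383, 0.1141]
tool_rot: [[-0.937, 0.35, 0.0], [0.35, 0.937, -0.0], [-0.0, -0.0, -1.0]]
contact_force: [0.6, -0.1, -0.6]
gripper_width: 0.0134
grip_force: 60.0
```

The spindle has entered the socket with no force. Now I'll press in.

Scaled: 0.011 m / 0.8 = 0.0138, 0.01 m / 0.8 = 0.0125.

Emit:
{"op": "creep_tool", "data": {"plan": "0,0,0,0.0038,0,0,0 | 0,0,0,0.0075,0,0,0 | 0,0,0,0.01,0,0,0 | 0,0,0,0.0125,0,0,0 | 0,0,0,0.0138,0,0,0 | 0,0,0,0.0138,0,0,0 | 0,0,0,0.0138,0,0,0"}}

```text
t: 12.1
position: [0.5405, -0.1383, 0.1038]
tool_rot: [[-0.937, 0.35, 0.0], [0.35, 0.937, -0.0], [-0.0, -0.0, -1.0]]
contact_force: [-2.4, 1.0, 6.8]
gripper_width: 0.0134
grip_force: 60.0
```

Emit:
{"op": "creep_tool", "data": {"plan": "0,0,0,0,0,0,0 | 0,0,0,0,0,0,0"}}

```text
t: 12.35
position: [0.5405, -0.1383, 0.1038]
tool_rot: [[-0.937, 0.35, 0.0], [0.35, 0.937, -0.0], [-0.0, -0.0, -1.0]]
contact_force: [-2.7, 1.0, 7.1]
gripper_width: 0.0133
grip_force: 60.0
```

Scaled: 0.0015 m / 0.8 = 0.0019.

Emit:
{"op": "creep_tool", "data": {"plan": "0,0,0,0.0019,0,0,0 | 0,0,0,0.0019,0,0,0 | 0,0,0,0.0019,0,0,0 | 0,0,0,0.0019,0,0,0"}}

```text
t: 12.85
position: [0.5405, -0.1383, 0.1025]
tool_rot: [[-0.937, 0.35, 0.0], [0.35, 0.937, -0.0], [-0.0, -0.0, -1.0]]
contact_force: [-4.1, 1.9, 7.8]
gripper_width: 0.0131
grip_force: 60.0
```

```bash
python3 -c "
from h import *
grab('scene','sc8');grab('top','top8')
u=[int(x) for x in proj('sc8',[.54,-.08,.11])];a=cv2.resize(cv2.imread('pics/sc8.png')[u[1]-50:u[1]+50,u[0]-60:u[0]+60],None,fx=4,fy=4,interpolation=cv2.INTER_CUBIC)
b=cv2.resize(cv2.imread('pics/top8.png')[195:255,200:250],None,fx=6.667,fy=6.667,interpolation=cv2.INTER_CUBIC)[:400,:320]
cv2.imwrite('pics/j.png',np.hstack([a,b]))"
```

```text
(no output)
```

View pics/j.png

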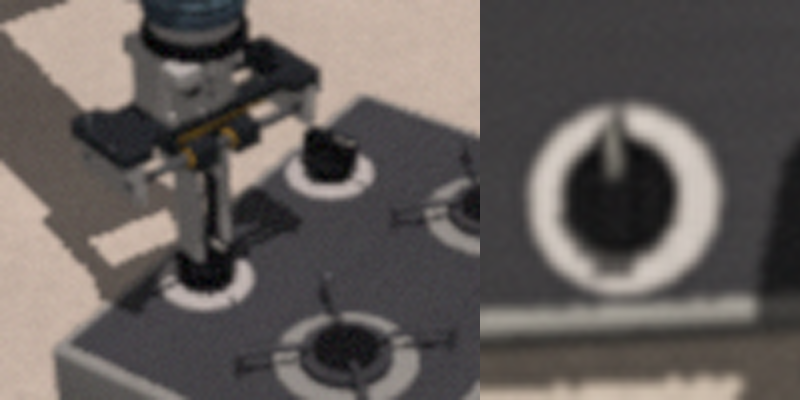

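Left: the knob is fully down on the spindle at about (207,270). Right: the fitted knob's nose at (615,110) still points at the zero mark. I'll check that the hold is stable.

Scaled: 0.0004 m / 0.8 = 0.0005.

Emit:
{"op": "creep_tool", "data": {"plan": "0,0.0005,0,0,0,0,0 | 0,0.0005,0,0,0,0,0 | 0,0.0005,0,0,0,0,0 | 0,0.0005,0,0,0,0,0 | 0,0.0005,0,0,0,0,0 | 0,0.0005,0,0,0,0,0 | 0,0.0005,0,0,0,0,0 | 0,0.0005,0,0,0,0,0"}}

```text
t: 13.95
position: [0.5405, -0.1383, 0.1027]
tool_rot: [[-0.937, 0.35, 0.001], [0.35, 0.937, -0.0], [-0.001, -0.0, -1.0]]
contact_force: [-2.7, 1.2, 8.2]
gripper_width: 0.0136
grip_force: 60.0
```

```bash
python3 -c "
from h import *
print(robot.observe()['wrist_torque'])"
```

```text
[ 0.27825689  0.56529896 -0.05934324]
```

Stable at about 8 N, which puts the spindle about 5 mm in. Handing in.

```bash
python3 -c "
from bench import robot
print(robot.finish_job())"
```

```text
the job is handed in; nothing more can be done
None
```

I handed the job in at about 14 s, but no verdict came back: the fitted knob points at zero, and the loose knob is on the spindle and held pressed in about 5 mm (estimated from the 8 N push), with the jar, can and diffuser never approached.

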